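Stand the chopping board on the easel's narrow ledge

TASK

Take the turquoise chopping board out of the steel rack and stand it to dry on the wooden easel: lower edge on the narrow ledge, face flat against the two leaning uprights, centred left to right, then let go. The ledge may be set at any height, so lower the board gently until you feel it rest before you open the fingers - do not drop it, let it slide down or force it - and leave the red board in the rack and everything else on the worktop where they are.

Things in the scene. Friction and masses are not known exactly. Their poses are not given: they have to be found in the camera images.
- board: Turquoise plastic chopping board, 200 mm wide, 170 mm high, 10 mm thick, 0.26 to 0.42 kg, leaning in either slot of the rack. Origin: middle of its lower edge, at half thickness; x normal to its face, y along the width, z up the board to its top edge. The top 50 mm stand clear of the rack: pinch the middle of the top edge across the thickness, fingers pointing down along the board.
- red_board: Red chopping board of the same size and axes in the rack's other slot, its plane about 80 mm from the turquoise one. Stays there.
- rack: Fixed steel rack, 200 x 170 mm. Origin on the worktop under the middle of its two slots, which lie at x = -45 and +45 mm; x points away from the robot. Boards in it lean 25 degrees from vertical, tops towards -x, on back wires reaching 120 mm up the slope; a lip in front covers their lowest 20 mm, so draw a board out along its own z by 50 mm or more.
- easel: Fixed wooden easel, leaning 32 degrees from vertical, top towards the robot. Axes follow the slope: origin where the plane of the uprights' front faces meets the worktop, midway between them; z up the slope, y sideways, x the outward normal of the faces (away from the robot and up). Well placed, the board's origin is at x = 5 mm, y = 0, z = the ledge's top, its axes parallel to these.
- ledge_zone (a point): Point on the easel's slope at its z = 60 mm, mid-range of the clamped grey ledge. Its top lies anywhere from 20 mm below to 20 mm above it along the slope, and is not reported. At right angles to the slope, no lip, 136 mm long in y, only 16 mm deep (easel x = 0 to 16). Its cushion yields 1 mm per 2.5 N (damped), 8 mm at most, then it is rigid. Axes as the easel's.
- easel_top (a point): Midway between the tops of the easel's two uprights, on the plane of their front faces, at its z = 190 mm. The uprights are 16 mm wide and centred 58 mm to either side; between them, above a crossbar whose top is at z = 133 mm, it is open, so a finger fits behind a board. They top out 165 mm above the worktop. Axes as the easel's.
- onion: Brown onion, 74 mm across, 56 mm high; origin under its middle. Leave alone.
- mug: White mug, 80 mm across, 90 mm high; origin under its middle. Leave alone.
- knife: Kitchen knife lying flat, wooden handle, 280 mm long; origin where the blade meets the handle. Leave alone.
- crock: Terracotta pot of utensils, 112 mm across, 130 mm high (utensils to 220 mm); origin under its middle. Leave alone.
- mill: Dark wooden pepper mill, 54 mm across, 155 mm high; origin under its middle. Leave alone.
- jar: Amber glass jar, 72 mm across, 100 mm high; origin under its middle. Leave alone.

How it is judged:
By the outcome, as a careful person would: the job done as asked, in the order asked, and still so for the second after the job is handed in, with the robot touching nothing.
It also fails if it takes over 64 s, if anything falls off the work surface, if the arm or the gripper's body presses on something with over 40 N, if the wrist force passes 120 N, or if a joint passes its speed limit or range.

ROBOT

A 6-joint arm with a two-finger parallel gripper is mounted at the origin on the work surface. World frame = base frame: x ahead of the robot, y to its left, z up, the work surface at z = 0. Lengths are in m, angles in rad, forces in N, time in s.
With the tool pointing down it reaches from about 0.425 to 0.95 m from the base axis. Payload 3.5 kg.
Tool frame: the origin (TCP) lies between the finger pads; the fingertips stand 14 mm ahead of it and the grasp point (between the pads) lies 5 mm behind it; z points along the fingers, y is the line along which they close (so a half turn about z gives the same grasp; the last joint's range is limited). The gripper opens to 85 mm and grips with 20 to 120 N. Pads are 22 mm wide; open, the fingers measure 114 mm over their backs; the gripper's body (76 mm by 85 mm) begins 54 mm behind the grasp point. The pads swing forward as they close: fully open they stand 13 mm farther back than shut.
Start: joints at [-1.408, 0.286, 1.577, -0, 1.279, -0.15], TCP at [0.208, -0.642, 0.245] pointing down, gripper open.
Joint ranges: [-2.77, 2.77], [-0.9, 2.22], [0.21, 2.48], [-1.53, 4.67], [0.24, 2.81], [-2.84, 2.84]. Speed limits (rad/s): [2.79, 2.79, 3.14, 3.14, 3.14, 3.14].

INTERFACE

Orientations are given as a unit quaternion [x, y, z, w].
In Python, from plant import * gives the robot as it stands.
- The arm moves only by the tool step_arm, never from a script. Its argument "commands" is a list of rows, each an object of numbers: "gripper": the gripper's target within -1 to 1 (shut at 1, half-way at 0, fully open at -1); "x", "y", "z": the shift along the tool's x, y, z in mm; "spin": the turn about the tool's z in degrees. A call has exactly 10 rows; each row shifts and turns the commanded pose from where the row before left it, along the tool's axes as they then stand; what a row does not reach is not made up. A row lasts 1/10 s, in which the tool goes at most 50 mm and 8.59 degrees, less where a joint would pass 70% of its speed; a pose out of reach is approached as far as the arm can. A call with a gripper value outside its range is refused whole. The fingers move at their own pace and stop on an object; "force" is the grip in N (left out, the last holds). Time passes only in rows, so rows that do not move let the fingers close, or fill a call up. It gives the time, the measured TCP pose, the force, the opening and the grip force at its end, in the units of the state.
- get_state(): the state, without advancing time (a new reading comes with each control period).
- read_camera(name): name is "side" or "top" or "wrist"; returns a dict with "color" (384x512x3 uint8, red, green, blue), "z_map" (384x512 float32, m along the optical axis (not along the pixel's ray), 0 where there is no reading), "fx", "fy", "cx", "cy" (pixels), "eye" and "attitude" of the camera in the world; the wrist camera has in their place "mount" (4x4, takes a point from camera to tool coordinates, whose origin is the TCP and whose axes are the flange's). Camera axes: x right, y up, looking along -z (the intrinsics and any distortion apply to the point x, -y, -z); pixel columns grow to the right and rows downward; lengths in m; the calibration is good to about 2 mm. The wrist camera is an equidistant fisheye: a pixel r from the principal point sees the ray r / f radians off the axis. A picture is of the moment at which its call begins: read the wrist's pose just before it.
- sign_off(): hands the job in; it is judged then, once.
The state is a dict: "time": time; "qpos": joint angles; "dq": joint speeds; "joint_efforts": joint torques, N m; "eef_pos": TCP position; "tcp_rot": TCP orientation; "contact_force": force on the tool from outside, world axes, zero at the start; "wrist_torque": the same for the moment, N m; "opening": opening from 0.0 (shut) to 1.0 (fully open); "finger_force": force on a finger pad.
Only numpy, scipy, OpenCV 4.12 (cv2) and the standard library are available. Lean on these libraries where they do the work, as an engineer would, in place of code of your own. Each camera call takes 0.05 s, during which the arm holds its last target. There are 200 camera calls.

## Working session

There is one attempt and no reset: what is moved stays moved. The work goes in short steps, Python scripts to look and compute and a tool call to move; the robot and the scene stay as the last step left them, time stands still between calls to the robot, and variables do not carry over. Pictures are saved under pics/ and viewed, at most 10 in all, crops included, and the job is handed in when it is done.

Besides the shell and the picture viewer there is one more tool, called after ">>>" as name(argument=value, ...) on one line, values as JSON. step_arm: Moves the arm, as the interface text tells. Its arguments: {"type":"object","properties":{"commands":{"type":"array"},"force":{"type":"number"}},"required":["commands"]}

```bash
mkdir -p pics; ls; python3 - <<'E'
from plant import *
import cv2,numpy as np,pickle
s=get_state();print({k:np.round(v,3) for k,v in s.items()})
d={}
for n in("side","top"):
    c=read_camera(n);d[n]=c
    print(n,c['fx'],c['cx'],c['cy'],c['eye'],c['attitude'],[k for k in c])
pickle.dump(d,open('c.pkl','wb'))
im=np.vstack([d['side']['color'],d['top']['color']])[:,:,::-1]
cv2.imwrite('pics/a.png',cv2.resize(im,(400,600)) if 0 else d['side']['color'][:,:,::-1])
cv2.imwrite('pics/b.png',d['top']['color'][:,:,::-1])
E
```

```text
pics
{'time': np.float64(0.0), 'qpos': array([-1.408,  0.287,  1.578,  0.   ,  1.279, -0.15 ]), 'dq': array([-0.002, -0.001,  0.   ,  0.   ,  0.   , -0.001]), 'joint_efforts': array([-2.0000e-03, -4.0599e+01, -2.9263e+01, -0.0000e+00,  6.0000e-03,
        0.0000e+00]), 'eef_pos': array([ 0.208, -0.642,  0.244]), 'tcp_rot': array([ 0.988,  0.156, -0.   , -0.001]), 'contact_force': array([ 0.312,  0.676, -0.141]), 'wrist_torque': array([0.015, 0.02 , 0.013]), 'finger_force': np.float64(0.0), 'opening': np.float64(0.995)}
side 346.9269383135873 254.90997332998504 189.72684205355304 [ 0.30499693 -0.56720513  0.52883231] [ 0.47334527 -0.10741367 -0.19352614  0.85261609] ['color', 'z_map', 'fx', 'fy', 'cx', 'cy', 'eye', 'attitude']
top 391.78701988656854 252.1776166089007 188.9213496308944 [0.50166369 0.03820113 1.0889659 ] [ 0.03747799 -0.03684715 -0.70303651  0.70920896] ['color', 'z_map', 'fx', 'fy', 'cx', 'cy', 'eye', 'attitude']
```

View pics/a.png

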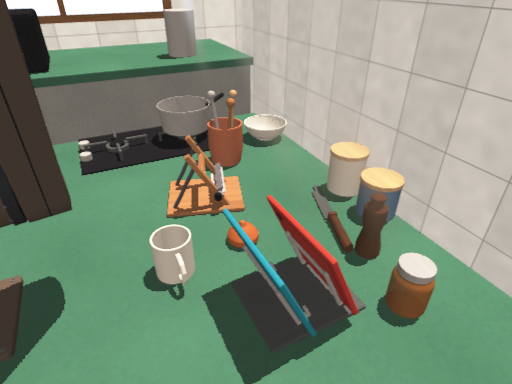

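View pics/b.png

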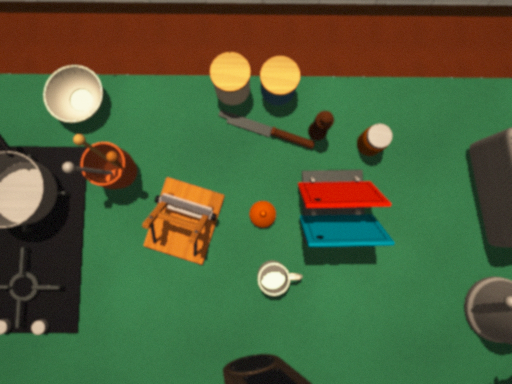

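The side view shows turquoise board top edge from (228,215) to (308,328), in the near slot, with red behind. The easel is at about (205,180). In the top view the turquoise board is at (345,232) and the easel at (183,220), yawed.

```bash
python3 - <<'E'
from h import *;import cv2
d=pickle.load(open('c.pkl','rb'))
print(d['side']['color'][270,268],d['top']['color'][235,345],d['top']['color'][195,340],d['side']['color'][250,310],d['top']['color'][232,160])
for n in d:
    c=d[n];P=cloud(c);h=cv2.cvtColor(c['color'],cv2.COLOR_RGB2HSV);H,S,V=cv2.split(h);ok=c['z_map']>0
    for nm,m in(('turq',(H>88)&(H<112)&(S>120)&(V>60)),('red',((H<5)|(H>174))&(S>180)&(V>90))):
        m=(m&ok&(P[...,2]>.02)&(P[...,1]<.03)&(P[...,0]<.75))
        n_,lab,st,_=cv2.connectedComponentsWithStats(m.astype(np.uint8));k=1+st[1:,4].argmax();q=P[lab==k]
        m_,nn,N=plane(q);print(n,nm,len(q),N,m_.round(3),nn.round(3),'tilt',np.degrees(np.arcsin(nn[2])).round(1),'yaw',np.degrees(np.arctan2(nn[1],nn[0])).round(1),q.min(0).round(3),q.max(0).round(3))
        t=q[q[:,2]>np.percentile(q[:,2],98)-.006];l=np.polyfit(t[:,1],t[:,0],1);print(' top',t.mean(0).round(3),t.min(0).round(3),t.max(0).round(3),'yaw',-np.degrees(np.arctan(l[0])))
    m=ok&(P[...,1]>.06)&(P[...,1]<.32)&(P[...,0]>.3)&(P[...,0]<.6)&(P[...,2]>.03)&(H<22)&(S>100)
    q=P[m];print('easel',len(q),q.min(0).round(3),q.max(0).round(3))
c=d['top'];cv2.imwrite('pics/c.png',cv2.resize(np.hstack([c['color'][165:275,130:230],cv2.resize(d['side']['color'][125:225,155:255],(100,110))]),None,fx=4,fy=4,interpolation=2)[:,:,::-1])
E
```

```text
[ 56 164 179] [  0 120 130] [209  23   0] [108  38  32] [221 123  33]
side turq 1057 625 [ 0.487 -0.238  0.151] [0.904 0.022 0.426] tilt 25.2 yaw 1.4 [ 0.467 -0.291  0.026] [ 0.557 -0.095  0.181]
 top [ 0.474 -0.209  0.178] [ 0.467 -0.29   0.174] [ 0.482 -0.095  0.181] yaw 1.6522344710730257
side red 1036 846 [ 0.578 -0.217  0.139] [0.914 0.037 0.404] tilt 23.8 yaw 2.3 [ 0.556 -0.286  0.028] [ 0.639 -0.09   0.18 ]
 top [ 0.562 -0.197  0.177] [ 0.556 -0.286  0.173] [ 0.57 -0.09  0.18] yaw 1.7207694374844273
easel 666 [0.44  0.14  0.031] [0.588 0.298 0.161]
top turq 2032 1844 [ 0.5   -0.186  0.129] [0.904 0.025 0.428] tilt 25.3 yaw 1.6 [ 0.467 -0.287  0.039] [ 0.541 -0.089  0.182]
 top [ 0.475 -0.188  0.177] [ 0.467 -0.287  0.173] [ 0.482 -0.091  0.182] yaw 1.5416566212881133
top red 1913 1745 [ 0.596 -0.18   0.116] [0.904 0.026 0.427] tilt 25.3 yaw 1.6 [ 0.557 -0.278  0.027] [ 0.638 -0.085  0.181]
 top [ 0.564 -0.177  0.177] [ 0.557 -0.278  0.173] [ 0.573 -0.087  0.181] yaw 1.872004564709282
easel 913 [0.44  0.134 0.032] [0.598 0.305 0.163]
```

View pics/c.png

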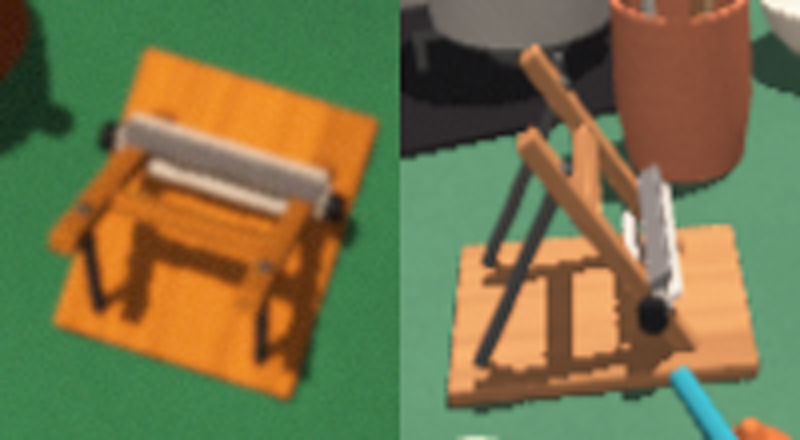

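>>> step_arm(commands=[{"x": 30,"y": -30,"z": -20,"gripper": -1},{"x": 30,"y": -30,"z": -20,"gripper": -1},{"x": 30,"y": -30,"z": -20,"gripper": -1},{"x": 30,"y": -30,"z": -20,"gripper": -1},{"x": 30,"y": -30,"z": -20,"gripper": -1},{"x": 30,"y": -30,"z": -20,"gripper": -1},{"x": 30,"y": -30,"z": -20,"gripper": -1},{"x": 30,"y": -30,"z": -20,"gripper": -1},{"x": 30,"y": -30,"z": -20,"gripper": -1},{"x": 30,"y": -30,"z": -20,"gripper": -1}])

```text
invalid input
```

>>> step_arm(commands=[{"gripper": -1,"x": 30,"y": -30,"z": -20,"spin": 0},{"gripper": -1,"x": 30,"y": -30,"z": -20,"spin": 0},{"gripper": -1,"x": 30,"y": -30,"z": -20,"spin": 0},{"gripper": -1,"x": 30,"y": -30,"z": -20,"spin": 0},{"gripper": -1,"x": 30,"y": -30,"z": -20,"spin": 0},{"gripper": -1,"x": 30,"y": -30,"z": -20,"spin": 0},{"gripper": -1,"x": 30,"y": -30,"z": -20,"spin": 0},{"gripper": -1,"x": 30,"y": -30,"z": -20,"spin": 0},{"gripper": -1,"x": 30,"y": -30,"z": -20,"spin": 0},{"gripper": -1,"x": 30,"y": -30,"z": -20,"spin": 0}])

```text
time: 1.1
eef_pos: [0.4011, -0.2627, 0.4457]
tcp_rot: [0.988, 0.156, -0.0, -0.0]
contact_force: [1.2, -0.3, 0.4]
opening: 1.002
finger_force: 0.0
```

>>> step_arm(commands=[{"gripper": -1,"x": 30,"y": -30,"z": -30,"spin": 0},{"gripper": -1,"x": 30,"y": -30,"z": -30,"spin": 0},{"gripper": -1,"x": 30,"y": -30,"z": -30,"spin": 0},{"gripper": -1,"x": 30,"y": -30,"z": -30,"spin": 0},{"gripper": -1,"x": 30,"y": -30,"z": -30,"spin": 0},{"gripper": -1,"x": 30,"y": -30,"z": -30,"spin": 0},{"gripper": -1,"x": 30,"y": -30,"z": -30,"spin": 0},{"gripper": -1,"x": 30,"y": -30,"z": -30,"spin": 0},{"gripper": -1,"x": 30,"y": -30,"z": -30,"spin": 0},{"gripper": -1,"x": 30,"y": -30,"z": -30,"spin": 0}])

```text
time: 2.1
eef_pos: [0.5869, 0.1007, 0.7348]
tcp_rot: [0.988, 0.156, -0.0, 0.0]
contact_force: [0.9, -0.3, 0.5]
opening: 1.0
finger_force: 0.0
```

```bash
python3 - <<'E'
from plant import *
import numpy as np
s=get_state();print(s['time'],*[np.round(s[k],3) for k in('qpos','eef_pos','tcp_rot')])
E
```

```text
2.1 [-0.     0.222  0.767 -0.     2.153  1.258] [0.587 0.101 0.735] [ 0.988  0.156 -0.     0.   ]
```

>>> step_arm(commands=[{"gripper": -1,"x": 0,"y": 0,"z": -30,"spin": 0},{"gripper": -1,"x": 0,"y": 0,"z": -30,"spin": 0},{"gripper": -1,"x": 0,"y": 0,"z": -30,"spin": 0},{"gripper": -1,"x": 0,"y": 0,"z": -30,"spin": 0},{"gripper": -1,"x": 0,"y": 0,"z": -30,"spin": 0},{"gripper": -1,"x": 0,"y": 0,"z": -30,"spin": 0},{"gripper": -1,"x": 0,"y": 0,"z": -30,"spin": 0},{"gripper": -1,"x": 0,"y": 0,"z": -30,"spin": 0},{"gripper": -1,"x": 0,"y": 0,"z": -30,"spin": 0},{"gripper": -1,"x": 0,"y": 0,"z": -30,"spin": 0}])

```text
time: 3.1
eef_pos: [0.4948, 0.0837, 0.8939]
tcp_rot: [0.987, 0.156, 0.031, -0.0]
contact_force: [0.5, -0.3, -0.4]
opening: 1.004
finger_force: 0.0
```

```bash
cat > st.py <<'E'
from plant import *
import numpy as np
from scipy.spatial.transform import Rotation as R
np.set_printoptions(suppress=True)
s=get_state();M=R.from_quat(s['tcp_rot']).as_matrix();z=M[:,2]
print(s['time'],*[np.round(s[k],3) for k in('qpos','eef_pos','contact_force','wrist_torque')],s['opening'],s['finger_force'])
print('x',M[:,0].round(3),'y',M[:,1].round(3),'z',z.round(3),'tilt %.1f az %.1f'%(np.degrees(np.arccos(-z[2])),np.degrees(np.arctan2(z[1],z[0]))))
E
python3 st.py
```

```text
3.1 [-0.041  0.354  0.21   0.021  2.517  1.235] [0.495 0.084 0.894] [ 0.53  -0.266 -0.39 ] [ 0.034 -0.013  0.021] 1.0041665018415247 0.0
x [0.95  0.307 0.061] y [ 0.307 -0.952  0.009] z [ 0.061  0.01  -0.998] tilt 3.5 az 9.1
```

>>> step_arm(commands=[{"gripper": -1,"x": 30,"y": 10,"z": -35,"spin": 0},{"gripper": -1,"x": 30,"y": 10,"z": -35,"spin": 0},{"gripper": -1,"x": 30,"y": 10,"z": -35,"spin": 0},{"gripper": -1,"x": 30,"y": 10,"z": -35,"spin": 0},{"gripper": -1,"x": 30,"y": 10,"z": -35,"spin": 0},{"gripper": -1,"x": 30,"y": 10,"z": -35,"spin": 0},{"gripper": -1,"x": 30,"y": 10,"z": -35,"spin": 0},{"gripper": -1,"x": 30,"y": 10,"z": -35,"spin": 0},{"gripper": -1,"x": 30,"y": 10,"z": -35,"spin": 0},{"gripper": -1,"x": 30,"y": 10,"z": -35,"spin": 0}])

```text
time: 4.1
eef_pos: [0.5483, 0.0479, 0.8953]
tcp_rot: [0.981, 0.154, 0.117, 0.003]
contact_force: [-0.1, 0.2, 0.1]
opening: 0.999
finger_force: 0.0
```

```bash
python3 st.py
```

```text
4.1 [-0.123  0.363  0.211  0.082  2.338  1.199] [0.548 0.048 0.895] [-0.142  0.155  0.148] [0.014 0.072 0.022] 0.9985889954905091 0.0
x [0.925 0.304 0.229] y [ 0.302 -0.952  0.042] z [ 0.231  0.031 -0.972] tilt 13.5 az 7.6
```

>>> step_arm(commands=[{"gripper": -1,"x": 35,"y": 14,"z": -32,"spin": 0},{"gripper": -1,"x": 35,"y": 14,"z": -32,"spin": 0},{"gripper": -1,"x": 35,"y": 14,"z": -32,"spin": 0},{"gripper": -1,"x": 35,"y": 14,"z": -32,"spin": 0},{"gripper": -1,"x": 35,"y": 14,"z": -32,"spin": 0},{"gripper": -1,"x": 35,"y": 14,"z": -32,"spin": 0},{"gripper": -1,"x": 35,"y": 14,"z": -32,"spin": 0},{"gripper": -1,"x": 35,"y": 14,"z": -32,"spin": 0},{"gripper": -1,"x": 35,"y": 14,"z": -32,"spin": 0},{"gripper": -1,"x": 35,"y": 14,"z": -32,"spin": 0}])

```text
time: 5.1
eef_pos: [0.5817, 0.0021, 0.9219]
tcp_rot: [0.963, 0.15, 0.225, 0.013]
contact_force: [0.2, -0.8, -0.3]
opening: 1.0
finger_force: 0.0
```

```bash
python3 st.py
```

```text
5.1 [-0.229  0.344  0.211  0.167  2.147  1.155] [0.582 0.002 0.922] [ 0.159 -0.765 -0.314] [-0.02   0.173  0.012] 0.9996140535679586 0.0
x [0.854 0.296 0.429] y [ 0.284 -0.954  0.094] z [ 0.437  0.042 -0.898] tilt 26.0 az 5.5
```

>>> step_arm(commands=[{"gripper": -1,"x": 0,"y": 0,"z": 30,"spin": -7.4},{"gripper": -1,"x": 0,"y": 0,"z": 30,"spin": -7.4},{"gripper": -1,"x": 0,"y": 0,"z": 30,"spin": -7.4},{"gripper": -1,"x": 0,"y": 0,"z": 30,"spin": -7.4},{"gripper": -1,"x": 0,"y": 0,"z": 30,"spin": -7.4},{"gripper": -1,"x": 0,"y": 0,"z": 30,"spin": -7.4},{"gripper": -1,"x": 0,"y": 0,"z": 30,"spin": -7.4},{"gripper": -1,"x": 0,"y": 0,"z": 30,"spin": -7.4},{"gripper": -1,"x": 0,"y": 0,"z": 30,"spin": -7.4},{"gripper": -1,"x": 0,"y": 0,"z": 30,"spin": -7.4}])

```text
time: 6.1
eef_pos: [0.7126, 0.0149, 0.6507]
tcp_rot: [0.676, 0.701, 0.171, 0.146]
contact_force: [0.4, -0.8, 0.3]
opening: 1.003
finger_force: 0.0
```

```bash
cat > to.py <<'E'
# usage: to.py x y z  -> tool-frame shift in mm to reach world TCP
import sys
from st import *
g=np.array(list(map(float,sys.argv[1:4])))
print('shift mm',(M.T@(g-s['eef_pos'])*1000).round(1))
E
python3 to.py .428 -.189 .27
python3 - <<'E'
# easel measurement: use saved clouds
from h import *;import cv2
d=pickle.load(open('c.pkl','rb'))
out=[]
for n in d:
    c=d[n];P=cloud(c);h=cv2.cvtColor(c['color'],cv2.COLOR_RGB2HSV);H,S,V=cv2.split(h);ok=c['z_map']>0
    box=ok&(P[...,1]>.1)&(P[...,1]<.33)&(P[...,0]>.35)&(P[...,0]<.62)
    b=box&(P[...,2]<.02)&(P[...,2]>-.01)&(H<22)&(S>120)
    cs,_=cv2.findContours(b.astype(np.uint8),0,2);k=max(cs,key=cv2.contourArea)[:,0]
    r=cv2.minAreaRect(P[k[:,1],k[:,0],:2].astype(np.float32)*1000);print(n,'base',r, np.median(P[b][:,2]))
    w=P[box&(P[...,2]>.1)&(H<22)&(S>100)]
    for z0 in(.10,.115,.13,.145,.155):
        q=w[abs(w[:,2]-z0)<.007];print(n,z0,len(q),[ (np.median(a,0).round(3),len(a)) for a in(q[q[:,1]<q[:,1].mean()],q[q[:,1]>=q[:,1].mean()])])
    gm=box&(S<70)&(V>90)&(P[...,2]>.025)&(P[...,2]<.15);q=P[gm]
    print('grey',len(q),q.mean(0).round(3) if len(q) else 0,q.min(0).round(3),q.max(0).round(3))
E
```

```text
6.1 [-0.158  0.133  1.077  0.111  1.491 -0.178] [0.713 0.015 0.651] [ 0.366 -0.777  0.329] [-0.04   0.206 -0.006] 1.0033833207325635 0.0
x [-0.042  0.999  0.026] y [0.899 0.026 0.437] z [ 0.436  0.042 -0.899] tilt 26.0 az 5.5
shift mm [-201.6 -427.7  209.6]
side base ((529.9041748046875, 224.3435821533203), (167.0546417236328, 198.16233825683594), 72.7018814086914) 0.012359147583908991
side 0.1 55 [(array([0.518, 0.17 , 0.104]), 28), (array([0.541, 0.258, 0.104]), 27)]
side 0.115 126 [(array([0.51 , 0.169, 0.112]), 60), (array([0.534, 0.275, 0.111]), 66)]
side 0.13 71 [(array([0.496, 0.17 , 0.129]), 37), (array([0.527, 0.281, 0.13 ]), 34)]
side 0.145 75 [(array([0.486, 0.173, 0.145]), 42), (array([0.52 , 0.284, 0.145]), 33)]
side 0.155 78 [(array([0.482, 0.175, 0.155]), 44), (array([0.514, 0.286, 0.154]), 34)]
grey 277 [0.558 0.209 0.065] [0.472 0.143 0.027] [0.598 0.305 0.14 ]
top base ((528.0510864257812, 228.4803924560547), (174.16900634765625, 202.24063110351562), 73.13582611083984) 0.010476980044496154
top 0.1 168 [(array([0.519, 0.202, 0.105]), 85), (array([0.535, 0.258, 0.104]), 83)]
top 0.115 140 [(array([0.513, 0.183, 0.11 ]), 68), (array([0.537, 0.272, 0.11 ]), 72)]
top 0.13 51 [(array([0.5  , 0.172, 0.129]), 24), (array([0.534, 0.282, 0.129]), 27)]
top 0.145 74 [(array([0.492, 0.177, 0.144]), 35), (array([0.524, 0.285, 0.144]), 39)]
top 0.155 105 [(array([0.482, 0.18 , 0.155]), 52), (array([0.514, 0.29 , 0.155]), 53)]
grey 377 [0.564 0.215 0.062] [0.538 0.147 0.038] [0.592 0.286 0.073]
```

>>> step_arm(commands=[{"gripper": -1,"x": -19,"y": -41,"z": 18,"spin": 0},{"gripper": -1,"x": -19,"y": -41,"z": 18,"spin": 0},{"gripper": -1,"x": -19,"y": -41,"z": 18,"spin": 0},{"gripper": -1,"x": -19,"y": -41,"z": 18,"spin": 0},{"gripper": -1,"x": -19,"y": -41,"z": 18,"spin": 0},{"gripper": -1,"x": -19,"y": -41,"z": 18,"spin": 0},{"gripper": -1,"x": -19,"y": -41,"z": 18,"spin": 0},{"gripper": -1,"x": -19,"y": -41,"z": 18,"spin": 0},{"gripper": -1,"x": -19,"y": -41,"z": 18,"spin": 0},{"gripper": -1,"x": -19,"y": -41,"z": 18,"spin": 0}])

```text
time: 7.1
eef_pos: [0.4277, -0.1766, 0.3045]
tcp_rot: [0.678, 0.7, 0.171, 0.146]
contact_force: [-0.3, -0.9, -0.1]
opening: 1.0
finger_force: 0.0
```

```bash
python3 to.py .428 -.189 .27; python3 - <<'E'
from plant import *
import cv2,pickle
s=get_state();c=read_camera('wrist');pickle.dump((s,c),open('w.pkl','wb'))
print(c['fx'],c['cx'],c['cy'],c['mount'])
cv2.imwrite('pics/w1.png',c['color'][:,:,::-1])
E
```

```text
7.1 [-0.793 -0.468  2.213  0.385  1.127 -0.944] [ 0.428 -0.177  0.304] [-0.335 -0.856 -0.066] [-0.013  0.157  0.034] 0.999729144301046 0.0
x [-0.037  0.999  0.027] y [0.899 0.022 0.438] z [ 0.437  0.04  -0.899] tilt 26.0 az 5.3
shift mm [-13.4 -15.1  30.7]
297.3186396354542 248.93001529452775 189.74750507653803 [[-1.30165812e-03  9.49323147e-01  3.14299011e-01  8.06479403e-02]
 [ 9.99999148e-01  1.20452503e-03  5.03258077e-04  3.20691736e-05]
 [ 9.91735164e-05  3.14299398e-01 -9.49323906e-01 -1.28393492e-01]
 [ 0.00000000e+00  0.00000000e+00  0.00000000e+00  1.00000000e+00]]
```

View pics/w1.png

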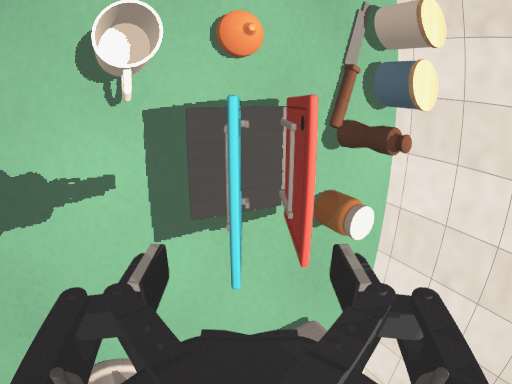

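The wrist view shows the turquoise top edge running from (233,96) to (237,288), between the open fingers (centre col ≈250), with red at right (305,180).

```bash
cat >> h.py <<'E'
def wcloud(s,c):
    v,u=np.mgrid[:384,:512];z=c['z_map'];a=(u-c['cx']);b=-(v-c['cy']);r=np.hypot(a,b);th=r/c['fx']
    k=np.tan(th)/np.maximum(r,1e-9)
    p=np.dstack([a*k*z,b*k*z,-z,np.ones_like(z)])@np.array(c['mount']).T
    T=p[...,:3];M=R.from_quat(s['tcp_rot']).as_matrix()
    return T,T@M.T+np.array(s['eef_pos'])
E
python3 - <<'E'
from h import *;import cv2
s,c=pickle.load(open('w.pkl','rb'));T,P=wcloud(s,c);H,S,V=cv2.split(cv2.cvtColor(c['color'],cv2.COLOR_RGB2HSV))
m=(H>85)&(H<112)&(S>120)&(V>60)&(c['z_map']>0)&(P[...,2]>.1)&(P[...,0]<.56)
_,lab,st,_=cv2.connectedComponentsWithStats(m.astype(np.uint8));m=lab==1+st[1:,4].argmax()
q=P[m];t=T[m];print(len(q),q.min(0).round(3),q.max(0).round(3));print('tool',np.percentile(t,[1,50,99],axis=0).round(4))
k=t[:,2]<np.percentile(t[:,2],3)+.012;print('top edge tool',t[k].mean(0).round(4),np.percentile(t[k],[2,98],axis=0).round(4),'world',q[k].mean(0).round(4),'slope',np.polyfit(t[k,0],t[k,1:],1)[0].round(3))
E
```

```text
2153 [ 0.467 -0.289  0.1  ] [ 0.516 -0.091  0.182]
tool [[-0.1131 -0.0193  0.13  ]
 [-0.0017 -0.0139  0.1341]
 [ 0.0787 -0.0093  0.2131]]
top edge tool [-0.0078 -0.0143  0.1338] [[-0.1106 -0.0191  0.1303]
 [ 0.077  -0.0097  0.1381]] world [ 0.4735 -0.1792  0.1777] slope [-0.002  0.028]
```

>>> step_arm(commands=[{"gripper": -1,"x": -6,"y": -5,"z": 6,"spin": 0},{"gripper": -1,"x": -6,"y": -5,"z": 8,"spin": 0},{"gripper": -1,"x": -4,"y": -4.5,"z": 15,"spin": 0},{"gripper": -1,"x": 0,"y": 0,"z": 20,"spin": 0},{"gripper": -1,"x": 0,"y": 0,"z": 20,"spin": 0},{"gripper": -1,"x": 0,"y": 0,"z": 20,"spin": 0},{"gripper": -1,"x": 0,"y": 0,"z": 20,"spin": 0},{"gripper": -1,"x": 0,"y": 0,"z": 20,"spin": 0},{"gripper": -1,"x": 0,"y": 0,"z": 15,"spin": 0},{"gripper": -1,"x": 0,"y": 0,"z": 10,"spin": 0}])

```text
time: 8.15
eef_pos: [0.4853, -0.186, 0.1604]
tcp_rot: [0.678, 0.7, 0.171, 0.146]
contact_force: [-0.2, 0.6, -0.2]
opening: 1.001
finger_force: 0.0
```

>>> step_arm(commands=[{"gripper": 1,"x": 0,"y": 0,"z": 0,"spin": 0},{"gripper": 1,"x": 0,"y": 0,"z": 0,"spin": 0},{"gripper": 1,"x": 0,"y": 0,"z": 0,"spin": 0},{"gripper": 1,"x": 0,"y": 0,"z": 0,"spin": 0},{"gripper": 1,"x": 0,"y": 0,"z": 0,"spin": 0},{"gripper": 1,"x": 0,"y": 0,"z": 0,"spin": 0},{"gripper": 1,"x": 0,"y": 0,"z": 0,"spin": 0},{"gripper": 1,"x": 0,"y": 0,"z": 0,"spin": 0},{"gripper": 1,"x": 0,"y": 0,"z": 0,"spin": 0},{"gripper": 1,"x": 0,"y": 0,"z": 0,"spin": 0}], force=50)

```text
time: 9.15
eef_pos: [0.4822, -0.1862, 0.1602]
tcp_rot: [0.678, 0.701, 0.169, 0.144]
contact_force: [-8.6, -0.4, 5.6]
opening: 0.112
finger_force: 48.7
```

```bash
python3 st.py
```

```text
9.15 [-0.714 -0.155  2.253  0.464  0.779 -1.037] [ 0.482 -0.186  0.16 ] [-8.621 -0.417  5.595] [-0.168  1.631  0.028] 0.11212285744829004 48.7143748998642
x [-0.04   0.999  0.027] y [0.901 0.024 0.433] z [ 0.432  0.042 -0.901] tilt 25.7 az 5.5
```

>>> step_arm(commands=[{"gripper": 1,"x": 0,"y": -2.5,"z": -2,"spin": 0},{"gripper": 1,"x": 0.3,"y": 0,"z": -8,"spin": 0},{"gripper": 1,"x": 0.3,"y": 0,"z": -10,"spin": 0},{"gripper": 1,"x": 0.3,"y": 0,"z": -10,"spin": 0},{"gripper": 1,"x": 0.4,"y": 0,"z": -15,"spin": 0},{"gripper": 1,"x": 0.4,"y": 0,"z": -15,"spin": 0},{"gripper": 1,"x": 0.4,"y": 0,"z": -15,"spin": 0},{"gripper": 1,"x": 0.6,"y": 0,"z": -20,"spin": 0},{"gripper": 1,"x": 0.6,"y": 0,"z": -20,"spin": 0},{"gripper": 1,"x": 0.6,"y": 0,"z": -20,"spin": 0}])

```text
time: 10.15
eef_pos: [0.4209, -0.1871, 0.2803]
tcp_rot: [0.679, 0.7, 0.17, 0.144]
contact_force: [-0.3, -1.4, -2.8]
opening: 0.112
finger_force: 49.8
```

```bash
python3 st.py
```

```text
10.15 [-0.826 -0.449  2.244  0.4    1.098 -0.996] [ 0.421 -0.187  0.28 ] [-0.264 -1.377 -2.85 ] [-0.022  0.479 -0.008] 0.11188383625328191 49.794718623161316
x [-0.038  0.999  0.03 ] y [0.901 0.021 0.433] z [ 0.432  0.043 -0.901] tilt 25.8 az 5.7
```

```bash
python3 to.py .25 -.50 .84
```

```text
10.15 [-0.826 -0.449  2.244  0.4    1.098 -0.996] [ 0.421 -0.187  0.28 ] [-0.264 -1.377 -2.85 ] [-0.022  0.479 -0.008] 0.11188383625328191 49.794718623161316
x [-0.038  0.999  0.03 ] y [0.901 0.021 0.433] z [ 0.432  0.043 -0.901] tilt 25.8 az 5.7
shift mm [-289.5   82.  -591.4]
```

>>> step_arm(commands=[{"gripper": 1,"x": 0,"y": 3,"z": -20,"spin": 0},{"gripper": 1,"x": -10,"y": 5,"z": -36,"spin": 0},{"gripper": 1,"x": -20,"y": 6,"z": -39,"spin": 0},{"gripper": 1,"x": -20,"y": 6,"z": -39,"spin": 0},{"gripper": 1,"x": -20,"y": 6,"z": -39,"spin": 0},{"gripper": 1,"x": -20,"y": 6,"z": -39,"spin": 0},{"gripper": 1,"x": -20,"y": 6,"z": -39,"spin": 0},{"gripper": 1,"x": -20,"y": 6,"z": -39,"spin": 0},{"gripper": 1,"x": -20,"y": 6,"z": -39,"spin": 0},{"gripper": 1,"x": -20,"y": 6,"z": -39,"spin": 0}])

```text
time: 11.15
eef_pos: [0.3175, -0.3721, 0.6318]
tcp_rot: [0.679, 0.699, 0.17, 0.144]
contact_force: [0.9, -0.9, -3.4]
opening: 0.112
finger_force: 49.9
```

```bash
python3 to.py .25 -.50 .84
```

```text
11.15 [-1.289 -0.27   1.491  0.455  1.806 -1.185] [ 0.317 -0.372  0.632] [ 0.922 -0.907 -3.357] [-0.057  0.451  0.013] 0.11225791813827765 49.85130429267883
x [-0.036  0.999  0.03 ] y [0.901 0.02  0.434] z [ 0.433  0.043 -0.9  ] tilt 25.8 az 5.6
shift mm [-119.1   27.  -222.1]
```

>>> step_arm(commands=[{"gripper": 1,"x": -20,"y": 5,"z": -37,"spin": 0},{"gripper": 1,"x": -20,"y": 5,"z": -37,"spin": 0},{"gripper": 1,"x": -20,"y": 5,"z": -37,"spin": 0},{"gripper": 1,"x": -20,"y": 5,"z": -37,"spin": 0},{"gripper": 1,"x": -20,"y": 5,"z": -37,"spin": 0},{"gripper": 1,"x": -20,"y": 5,"z": -37,"spin": 0},{"gripper": 1,"x": -27,"y": 22,"z": -29,"spin": 0},{"gripper": 1,"x": -27,"y": 22,"z": -29,"spin": 0},{"gripper": 1,"x": -27,"y": 22,"z": -29,"spin": 0},{"gripper": 1,"x": -27,"y": 22,"z": -29,"spin": 0}])

```text
time: 12.15
eef_pos: [0.2642, -0.543, 0.873]
tcp_rot: [0.68, 0.692, 0.173, 0.17]
contact_force: [-0.1, 0.3, -1.8]
opening: 0.105
finger_force: 51.1
```

```bash
python3 st.py
```

```text
12.15 [-1.476  0.444  0.214  0.69   2.312 -0.974] [ 0.264 -0.543  0.873] [-0.081  0.272 -1.761] [ 0.029  0.57  -0.003] 0.1052424104033041 51.11765742301941
x [-0.018  1.    -0.   ] y [0.882 0.016 0.471] z [ 0.471  0.008 -0.882] tilt 28.1 az 1.0
```

>>> step_arm(commands=[{"gripper": 1,"x": -29,"y": 14,"z": -35,"spin": 0},{"gripper": 1,"x": -29,"y": 14,"z": -35,"spin": 0},{"gripper": 1,"x": -29,"y": 14,"z": -35,"spin": 0},{"gripper": 1,"x": -29,"y": 14,"z": -35,"spin": 0},{"gripper": 1,"x": -29,"y": 14,"z": -35,"spin": 0},{"gripper": 1,"x": -29,"y": 14,"z": -35,"spin": 0},{"gripper": 1,"x": -29,"y": 14,"z": -35,"spin": 0},{"gripper": 1,"x": 0,"y": 0,"z": 0,"spin": 0},{"gripper": 1,"x": 0,"y": 0,"z": 0,"spin": 0},{"gripper": 1,"x": 0,"y": 0,"z": 0,"spin": 0}])

```text
time: 13.15
eef_pos: [0.1941, -0.5704, 0.8975]
tcp_rot: [0.678, 0.673, 0.167, 0.243]
contact_force: [-0.1, 1.0, -1.9]
opening: 0.108
finger_force: 51.2
```

```bash
python3 st.py
```

```text
13.15 [-1.639  0.426  0.21   0.799  2.245 -1.037] [ 0.194 -0.57   0.898] [-0.114  0.963 -1.931] [ 0.149  0.687 -0.02 ] 0.10836205421654053 51.16415798664093
x [ 0.038  0.994 -0.101] y [0.832 0.025 0.555] z [ 0.554 -0.105 -0.826] tilt 34.3 az -10.8
```

```bash
python3 to.py .52 -.2 .65
```

```text
13.15 [-1.639  0.426  0.21   0.799  2.245 -1.037] [ 0.194 -0.57   0.898] [-0.114  0.963 -1.931] [ 0.149  0.687 -0.02 ] 0.10836205421654053 51.16415798664093
x [ 0.038  0.994 -0.101] y [0.832 0.025 0.555] z [ 0.554 -0.105 -0.826] tilt 34.3 az -10.8
shift mm [405.6 143.  346. ]
```

>>> step_arm(commands=[{"gripper": 1,"x": 20,"y": 8,"z": 20,"spin": 0},{"gripper": 1,"x": 36,"y": 13,"z": 32,"spin": 0},{"gripper": 1,"x": 36,"y": 13,"z": 32,"spin": 0},{"gripper": 1,"x": 36,"y": 13,"z": 32,"spin": 0},{"gripper": 1,"x": 36,"y": 13,"z": 32,"spin": 0},{"gripper": 1,"x": 36,"y": 13,"z": 32,"spin": 0},{"gripper": 1,"x": 36,"y": 13,"z": 32,"spin": 0},{"gripper": 1,"x": 36,"y": 13,"z": 32,"spin": 0},{"gripper": 1,"x": 36,"y": 13,"z": 32,"spin": 0},{"gripper": 1,"x": 36,"y": 13,"z": 32,"spin": 0}])

```text
time: 14.15
eef_pos: [0.4805, -0.2583, 0.68]
tcp_rot: [0.678, 0.673, 0.168, 0.244]
contact_force: [0.4, -0.7, -3.0]
opening: 0.109
finger_force: 51.1
```

```bash
python3 to.py .42 .26 .42
```

```text
14.15 [-0.831 -0.286  1.448  0.348  1.484 -0.767] [ 0.48  -0.258  0.68 ] [ 0.374 -0.679 -2.957] [ 0.128  0.612 -0.025] 0.10896532154494033 51.12906754016876
x [ 0.037  0.994 -0.101] y [0.831 0.026 0.556] z [ 0.556 -0.105 -0.825] tilt 34.4 az -10.7
shift mm [ 539.4 -181.6  126.5]
```

>>> step_arm(commands=[{"gripper": 1,"x": 41,"y": -20,"z": 10,"spin": 1.6},{"gripper": 1,"x": 41,"y": -20,"z": 10,"spin": 1.6},{"gripper": 1,"x": 41,"y": -20,"z": 10,"spin": 1.6},{"gripper": 1,"x": 41,"y": -20,"z": 10,"spin": 1.6},{"gripper": 1,"x": 41,"y": -20,"z": 10,"spin": 1.6},{"gripper": 1,"x": 41,"y": -20,"z": 10,"spin": 1.6},{"gripper": 1,"x": 41,"y": -20,"z": 10,"spin": 1.6},{"gripper": 1,"x": 41,"y": -20,"z": 10,"spin": 1.6},{"gripper": 1,"x": 41,"y": -20,"z": 10,"spin": 1.6},{"gripper": 1,"x": 41,"y": -20,"z": 10,"spin": 1.6}])

```text
time: 15.15
eef_pos: [0.4283, 0.1559, 0.4731]
tcp_rot: [0.765, 0.572, 0.201, 0.217]
contact_force: [1.1, -0.3, -2.7]
opening: 0.107
finger_force: 51.3
```

```bash
python3 to.py .42 .26 .42;  python3 - <<'E'
from plant import *
import cv2,pickle
s=get_state();w=read_camera('wrist');d={'s':s,'wrist':w}
for n in('side','top'): d[n]=read_camera(n)
pickle.dump(d,open('e.pkl','wb'))
cv2.imwrite('pics/w2.png',w['color'][:,:,::-1])
E
```

```text
15.15 [ 0.249 -0.566  2.009 -0.26   1.155  0.575] [0.428 0.156 0.473] [ 1.098 -0.323 -2.731] [0.127 0.494 0.034] 0.10660892046086515 51.30342185497284
x [0.265 0.962 0.06 ] y [ 0.788 -0.252  0.562] z [ 0.556 -0.102 -0.825] tilt 34.4 az -10.4
shift mm [ 94.7 -62.6  28.6]
```

View pics/w2.png

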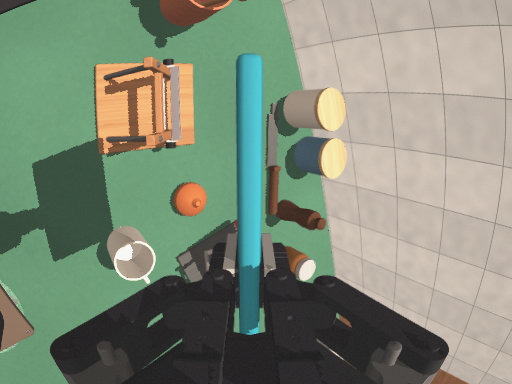

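The wrist view shows the board held, with its top edge vertical at col 250. The easel is square to the tool at (150,105), its ledge at col 174 and uprights at rows 65 and 142.

```bash
python3 - <<'E'
from h import *;import cv2
d=pickle.load(open('e.pkl','rb'));s=d['s'];c=d['wrist'];T,Pw=wcloud(s,c)
H,S,V=cv2.split(cv2.cvtColor(c['color'],cv2.COLOR_RGB2HSV));ok=c['z_map']>0
m=(H>85)&(H<112)&(S>120)&(V>60)&ok&(T[...,2]<.05);t=T[m];k=abs(t[:,1])<.012;t=t[k&(t[:,2]<0.01)]
print('board top in tool',np.percentile(t,[1,50,99],axis=0).round(4));
e=t[(abs(t[:,0])<.09)];print('slope dy,dz/dx',np.polyfit(e[:,0],e[:,1:],1).round(4))
for n in('wrist','side','top'):
    c=d[n];P=Pw if n=='wrist' else cloud(c);H,S,V=cv2.split(cv2.cvtColor(c['color'],cv2.COLOR_RGB2HSV));ok=c['z_map']>0
    box=ok&(P[...,1]>.1)&(P[...,1]<.33)&(P[...,0]>.35)&(P[...,0]<.64)
    b=box&(P[...,2]<.02)&(P[...,2]>-.01)&(H<22)&(S>120)
    cs,_=cv2.findContours(b.astype(np.uint8),0,2);kk=max(cs,key=cv2.contourArea)[:,0]
    r=cv2.minAreaRect(P[kk[:,1],kk[:,0],:2].astype(np.float32)*1000);print(n,'base',np.round(r[0],1),np.round(r[1],1),round(r[2],1),np.median(P[b][:,2]).round(4))
    w=P[box&(P[...,2]>.025)&(P[...,2]<.2)&(H<22)&(S>100)]
    psi=np.radians(-17);e=np.array([np.cos(psi),np.sin(psi)]);f=np.array([-e[1],e[0]])
    A=w[:,:2]@e;B=w[:,:2]@f
    # easel slope x coordinate: A*cos32+z*sin32 ; slope z: z*cos32-A*sin32
    X=A*np.cos(.5585)+w[:,2]*np.sin(.5585);Z=w[:,2]/np.cos(.5585)
    for z0,z1 in((.135,.15),(.15,.165),(.165,.18),(.18,.2)):
        q=(Z>z0)&(Z<z1)
        if q.sum()<10: continue
        mid=np.median(B[q]);R_=q&(B<mid);L_=q&(B>=mid)
        print(n,z0,q.sum(),'B R',np.percentile(B[R_],[3,50,97]).round(4),'L',np.percentile(B[L_],[3,50,97]).round(4),'Xmax',np.percentile(X[R_],[50,90,97]).round(4),np.percentile(X[L_],[50,90,97]).round(4))
    g=box&(S<70)&(V>80)&(P[...,2]>.025)&(P[...,2]<.1);q=P[g]
    if len(q)>20:
        A=q[:,:2]@e;B=q[:,:2]@f;X=A*np.cos(.5585)+q[:,2]*np.sin(.5585);Z=q[:,2]*np.cos(.5585)-A*np.sin(.5585)
        print(n,'grey',len(q),'X',np.percentile(X,[3,50,97]).round(4),'B',np.percentile(B,[2,50,98]).round(4),'Zslope',np.percentile(Z,[3,50,97]).round(4),'yaw',np.degrees(-np.arctan(np.polyfit(q[:,1],q[:,0],1)[0])).round(1))
E
```

```text
board top in tool [[-0.0288 -0.0047 -0.021 ]
 [ 0.0471 -0.     -0.0183]
 [ 0.0949  0.0047 -0.015 ]]
slope dy,dz/dx [[ 0.0029  0.0272]
 [-0.0001 -0.0195]]
wrist base [498.7 236.2] [169.9 134.9] 73.3 0.0117
wrist 0.135 55 B R [0.3077 0.3182 0.4217] L [0.4222 0.4252 0.4337] Xmax [0.4327 0.4332 0.4334] [0.4327 0.4332 0.4334]
wrist 0.15 36 B R [0.3076 0.3183 0.4218] L [0.422  0.4236 0.4367] Xmax [0.4321 0.433  0.4353] [0.4319 0.4328 0.4332]
wrist 0.165 65 B R [0.3085 0.3193 0.4219] L [0.4222 0.4269 0.4363] Xmax [0.4323 0.4333 0.4337] [0.4325 0.4333 0.4336]
wrist 0.18 216 B R [0.3069 0.3145 0.3215] L [0.4218 0.4291 0.4365] Xmax [0.4282 0.433  0.4336] [0.4272 0.4327 0.4331]
wrist grey 923 X [0.3395 0.4381 0.4486] B [0.3013 0.3691 0.4437] Zslope [-0.2111 -0.1973 -0.1385] yaw -10.5
side base [531.3 225.1] [168.5 199.8] 73.2 0.0123
side 0.135 69 B R [0.3047 0.3069 0.3116] L [0.315  0.423  0.4329] Xmax [0.4279 0.4328 0.4332] [0.4292 0.4332 0.4333]
side 0.15 61 B R [0.3045 0.3066 0.3163] L [0.4201 0.423  0.4309] Xmax [0.4289 0.4327 0.433 ] [0.4265 0.4327 0.4332]
side 0.165 72 B R [0.3043 0.3071 0.3119] L [0.3178 0.423  0.4322] Xmax [0.4278 0.4329 0.4334] [0.4288 0.4329 0.4333]
side 0.18 52 B R [0.3041 0.3083 0.3154] L [0.3179 0.4239 0.4336] Xmax [0.4296 0.4331 0.4336] [0.4296 0.4326 0.433 ]
side grey 274 X [0.3513 0.4416 0.4491] B [0.3006 0.3679 0.4344] Zslope [-0.2155 -0.1975 -0.1472] yaw 0.4
top base [577.3 213.1] [174.4 100.6] 71.9 0.0105
top grey 379 X [0.4157 0.4398 0.4483] B [0.3031 0.3714 0.4367] Zslope [-0.2102 -0.199  -0.1956] yaw -15.6
```

>>> step_arm(commands=[{"gripper": 1,"x": -10,"y": -9,"z": -7,"spin": 0},{"gripper": 1,"x": -10,"y": -9,"z": -7,"spin": 0},{"gripper": 1,"x": -10,"y": -9,"z": -7,"spin": 0},{"gripper": 1,"x": -10,"y": -9,"z": -7,"spin": 0},{"gripper": 1,"x": -10,"y": -9,"z": -7,"spin": 0},{"gripper": 1,"x": -10,"y": -9,"z": -7,"spin": 0},{"gripper": 1,"x": -10,"y": -9,"z": -7,"spin": 0},{"gripper": 1,"x": -10,"y": -9,"z": -7,"spin": 0},{"gripper": 1,"x": -10,"y": -9,"z": -7,"spin": 0},{"gripper": 1,"x": -10,"y": -9,"z": -7,"spin": 0}])

```text
time: 16.3
eef_pos: [0.3153, 0.1014, 0.4829]
tcp_rot: [0.768, 0.571, 0.192, 0.217]
contact_force: [-0.1, 0.8, -3.2]
opening: 0.111
finger_force: 51.3
```

```bash
python3 st.py
```

```text
16.3 [ 0.141 -0.896  2.145 -0.197  1.337  0.425] [0.315 0.101 0.483] [-0.125  0.755 -3.203] [ 0.201  0.576 -0.023] 0.11107606361016241 51.29961133003235
x [0.275 0.96  0.047] y [ 0.793 -0.254  0.553] z [ 0.543 -0.115 -0.832] tilt 33.7 az -12.0
```

>>> step_arm(commands=[{"gripper": 1,"x": -5,"y": -12,"z": -8,"spin": 0},{"gripper": 1,"x": -5,"y": -12,"z": -8,"spin": 0},{"gripper": 1,"x": -5,"y": -12,"z": -8,"spin": 0},{"gripper": 1,"x": -5,"y": -12,"z": -8,"spin": 0},{"gripper": 1,"x": 0,"y": 0,"z": 0,"spin": 0},{"gripper": 1,"x": 0,"y": 0,"z": 0,"spin": 0},{"gripper": 1,"x": 0,"y": 0,"z": 0,"spin": 0},{"gripper": 1,"x": 0,"y": 0,"z": 0,"spin": 0},{"gripper": 1,"x": 0,"y": 0,"z": 0,"spin": 0},{"gripper": 1,"x": 0,"y": 0,"z": 0,"spin": 0}])

```text
time: 17.3
eef_pos: [0.2852, 0.1242, 0.4923]
tcp_rot: [0.772, 0.57, 0.178, 0.217]
contact_force: [0.3, 0.4, -2.7]
opening: 0.109
finger_force: 51.3
```

```bash
python3 st.py
```

```text
17.3 [ 0.298 -0.895  2.123 -0.287  1.418  0.567] [0.285 0.124 0.492] [ 0.311  0.39  -2.743] [ 0.166  0.619 -0.001] 0.10946110351710915 51.30478262901306
x [0.286 0.958 0.027] y [ 0.803 -0.255  0.539] z [ 0.523 -0.132 -0.842] tilt 32.7 az -14.1
```

```bash
cat > place.py <<'E'
# place.py xmm zmm : tool shift so the board origin is at easel (x,0,z); also prints the present board pose in easel axes
import sys
from st import *
psi,t=np.radians(-17),np.radians(32)
E=np.column_stack([[np.cos(t)*np.cos(psi),np.cos(t)*np.sin(psi),np.sin(t)],[-np.sin(psi),np.cos(psi),0],[-np.sin(t)*np.cos(psi),-np.sin(t)*np.sin(psi),np.cos(t)]])
O=np.array([.5968,.2055,0]);b=np.array([-.0076,0,.1505])
Bw=s['eef_pos']+M@b
print('board in easel mm',(E.T@(Bw-O)*1000).round(1),'force easel',(E.T@s['contact_force']).round(1))
print('err deg pitch %.2f yaw %.2f roll %.2f'%tuple(np.degrees([E[:,0]@M[:,2],E[:,1]@M[:,1],E[:,2]@(M@[1,0,.0272])])))
print('easel axes in tool',(M.T@E).round(3).tolist())
for a in sys.argv[1:]:
    x,z=map(float,a.split(','));print(a,(M.T@(O+E@np.array([x,0,z])/1000-Bw)*1000).round(1))
E
python3 place.py 30,250 15,110
```

```text
17.3 [ 0.298 -0.895  2.123 -0.287  1.418  0.567] [0.285 0.124 0.492] [ 0.311  0.39  -2.743] [ 0.166  0.619 -0.001] 0.10946110351710915 51.30478262901306
x [0.286 0.958 0.027] y [ 0.803 -0.255  0.539] z [ 0.523 -0.132 -0.842] tilt 32.7 az -14.1
board in easel mm [  29.9 -172.4  412.2] force easel [-1.3  0.5 -2.4]
err deg pitch 0.63 yaw -0.51 roll -0.01
easel axes in tool [[0.009, 1.0, 0.027], [1.0, -0.009, 0.011], [0.011, 0.027, -1.0]]
30,250 [167.9  -3.2 166.7]
15,110 [164.  -19.7 306.5]
```

>>> step_arm(commands=[{"gripper": 1,"x": 17,"y": 0,"z": 17,"spin": -0.5},{"gripper": 1,"x": 17,"y": 0,"z": 17,"spin": 0},{"gripper": 1,"x": 17,"y": 0,"z": 17,"spin": 0},{"gripper": 1,"x": 17,"y": 0,"z": 17,"spin": 0},{"gripper": 1,"x": 17,"y": 0,"z": 17,"spin": 0},{"gripper": 1,"x": 17,"y": 0,"z": 17,"spin": 0},{"gripper": 1,"x": 17,"y": 0,"z": 17,"spin": 0},{"gripper": 1,"x": 17,"y": 0,"z": 17,"spin": 0},{"gripper": 1,"x": 17,"y": 0,"z": 17,"spin": 0},{"gripper": 1,"x": 15,"y": 0,"z": 15,"spin": 0}])

```text
time: 18.3
eef_pos: [0.4205, 0.2643, 0.3535]
tcp_rot: [0.769, 0.574, 0.177, 0.218]
contact_force: [-0.4, 0.5, -1.8]
opening: 0.107
finger_force: 51.3
```

```bash
python3 place.py 17,110; python3 - <<'E'
from h import *
from plant import *
import cv2
s=get_state();c=read_camera('side');t=read_camera('top');w=read_camera('wrist');pickle.dump({'s':s,'side':c,'top':t,'wrist':w},open('f.pkl','wb'))
O=np.array([.5968,.2055,0]);E=R.from_euler('z',-17,degrees=True).as_matrix()@R.from_euler('y',-32,degrees=True).as_matrix()
for n,c in(('side',c),('top',t)):
    P=(cloud(c)-O)@E*1000;H,S,V=cv2.split(cv2.cvtColor(c['color'],cv2.COLOR_RGB2HSV))
    m=(H>85)&(H<112)&(S>120)&(V>60)&(c['z_map']>0)&(abs(P[...,1])<130)&(P[...,2]>150)&(abs(P[...,0]-25)<25)
    q=P[m];m_,nn,N=plane(q/1000);print(n,m.sum(),'board easel pct',np.percentile(q,[1,50,99],axis=0).round(1).tolist(),'n',(nn).round(3),N)
    g=(S<70)&(V>80)&(c['z_map']>0)&(abs(P[...,1])<60)&(P[...,0]>2)&(P[...,0]<18)&(P[...,2]>20)&(P[...,2]<100);g=P[g]
    print('ledge z pct',len(g),np.percentile(g[:,2],[50,90,97]).round(1) if len(g) else '')
E
```

```text
18.3 [ 0.538 -0.362  2.077 -0.455  1.049  0.981] [0.42  0.264 0.354] [-0.422  0.458 -1.815] [0.19  0.554 0.021] 0.10676035049840252 51.28609478473663
x [0.278 0.96  0.023] y [ 0.806 -0.246  0.539] z [ 0.523 -0.131 -0.842] tilt 32.6 az -14.1
board in easel mm [ 31.3   1.2 247.6] force easel [-1.4  0.3 -1.3]
err deg pitch 0.58 yaw 0.04 roll -0.00
easel axes in tool [[-0.001, 1.0, 0.027], [1.0, 0.001, 0.01], [0.01, 0.027, -1.0]]
17,110 [ -4.9 -15.7 137.4]
side 1793 board easel pct [[27.3, -100.2, 252.7], [34.8, -41.0, 336.3], [36.0, 94.5, 417.4]] n [ 1.    -0.004  0.007] 1606
ledge z pct 162 [73.8 75.1 75.4]
top 5432 board easel pct [[25.2, -97.5, 252.7], [32.2, -6.3, 344.3], [34.3, 97.6, 415.4]] n [1.    0.001 0.006] 5222
ledge z pct 242 [72.3 74.5 75.3]
```

>>> step_arm(commands=[{"gripper": 1,"x": -0.4,"y": -1.5,"z": 14,"spin": 0},{"gripper": 1,"x": -0.4,"y": -1.5,"z": 14,"spin": 0},{"gripper": 1,"x": -0.4,"y": -1.5,"z": 14,"spin": 0},{"gripper": 1,"x": -0.4,"y": -1.5,"z": 14,"spin": 0},{"gripper": 1,"x": -0.4,"y": -1.5,"z": 14,"spin": 0},{"gripper": 1,"x": -0.4,"y": -1.5,"z": 14,"spin": 0},{"gripper": 1,"x": -0.4,"y": -1.5,"z": 14,"spin": 0},{"gripper": 1,"x": -0.4,"y": -1.5,"z": 14,"spin": 0},{"gripper": 1,"x": -0.4,"y": -1.5,"z": 14,"spin": 0},{"gripper": 1,"x": -0.4,"y": -1.5,"z": 11,"spin": 0}])

```text
time: 19.45
eef_pos: [0.4787, 0.2451, 0.2299]
tcp_rot: [0.769, 0.574, 0.177, 0.218]
contact_force: [-0.2, 0.7, -2.0]
opening: 0.109
finger_force: 51.2
```

```bash
python3 place.py 5,90; python3 - <<'E'
from h import *
from plant import *
import cv2
O=np.array([.5968,.2055,0]);E=R.from_euler('z',-17,degrees=True).as_matrix()@R.from_euler('y',-32,degrees=True).as_matrix()
for n in('side','top'):
    c=read_camera(n)
    P=(cloud(c)-O)@E*1000;H,S,V=cv2.split(cv2.cvtColor(c['color'],cv2.COLOR_RGB2HSV))
    m=(H>85)&(H<112)&(S>120)&(V>60)&(c['z_map']>0)&(abs(P[...,1])<130)&(P[...,2]>80)&(abs(P[...,0]-20)<25)
    q=P[m];m_,nn,N=plane(q/1000);print(n,m.sum(),'board easel pct',np.percentile(q,[1,50,99],axis=0).round(1).tolist(),'n',(nn).round(3),N)
    if n=='side':cv2.imwrite('pics/f.png',cv2.resize(c['color'][50:250,100:330],None,fx=3,fy=3)[:,:,::-1])
E
```

```text
19.45 [ 0.434 -0.175  2.159 -0.513  0.765  1.026] [0.479 0.245 0.23 ] [-0.235  0.727 -2.05 ] [ 0.155  0.634 -0.014] 0.1088615333306567 51.18483066558838
x [0.278 0.96  0.022] y [ 0.806 -0.246  0.539] z [ 0.523 -0.132 -0.842] tilt 32.6 az -14.2
board in easel mm [ 17.8  -0.2 110.3] force easel [-1.5  0.6 -1.5]
err deg pitch 0.59 yaw 0.03 roll -0.04
easel axes in tool [[-0.001, 1.0, 0.027], [1.0, 0.001, 0.01], [0.01, 0.027, -1.0]]
5,90 [ -0.3 -13.   20.2]
side 1460 board easel pct [[13.3, -101.1, 115.9], [21.4, -43.1, 198.1], [22.6, 91.6, 281.3]] n [ 1.    -0.004  0.007] 1295
top 3586 board easel pct [[11.6, -100.2, 115.4], [18.8, -10.3, 206.5], [21.3, 94.7, 279.8]] n [1.    0.    0.007] 3413
```

View pics/f.png

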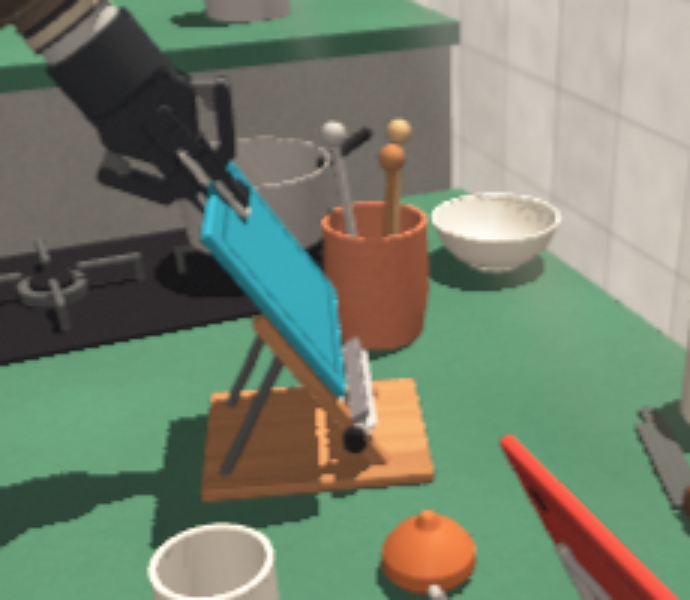

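The side crop shows the board parallel to and in front of the uprights, about 10 mm off the faces, its lower edge just above the grey ledge at (360,390).

>>> step_arm(commands=[{"gripper": 1,"x": 0.5,"y": -1,"z": 4,"spin": 0},{"gripper": 1,"x": 0.5,"y": -1.5,"z": 4,"spin": 0},{"gripper": 1,"x": 0.5,"y": -1.5,"z": 4,"spin": 0},{"gripper": 1,"x": 0.5,"y": -1.5,"z": 3,"spin": 0},{"gripper": 1,"x": 0,"y": -1.5,"z": 0,"spin": 0},{"gripper": 1,"x": 0,"y": -1,"z": 0,"spin": 0},{"gripper": 1,"x": 0,"y": -1,"z": 0,"spin": 0},{"gripper": 1,"x": 0,"y": -1,"z": 0,"spin": 0},{"gripper": 1,"x": 0,"y": -1,"z": 0,"spin": 0},{"gripper": 1,"x": 0,"y": 0,"z": 0,"spin": 0}])

```text
time: 20.55
eef_pos: [0.4792, 0.2479, 0.2142]
tcp_rot: [0.768, 0.574, 0.179, 0.219]
contact_force: [4.8, -2.4, -3.9]
opening: 0.108
finger_force: 50.8
```

```bash
python3 place.py 5,80
```

```text
20.55 [ 0.44  -0.152  2.17  -0.539  0.734  1.062] [0.479 0.248 0.214] [ 4.808 -2.379 -3.942] [-0.318 -0.42  -0.088] 0.10838700919577639 50.76534926891327
x [0.277 0.961 0.023] y [ 0.804 -0.244  0.543] z [ 0.527 -0.132 -0.84 ] tilt 32.9 az -14.0
board in easel mm [ 9.9  2.8 97.2] force easel [ 2.4 -0.9 -6.1]
err deg pitch 0.86 yaw 0.07 roll 0.06
easel axes in tool [[-0.002, 1.0, 0.028], [1.0, 0.001, 0.015], [0.015, 0.028, -0.999]]
5,80 [-3.3 -5.1 17. ]
```

>>> step_arm(commands=[{"gripper": 1,"x": 0,"y": 1,"z": 1,"spin": 0},{"gripper": 1,"x": 0,"y": 0,"z": 2,"spin": 0},{"gripper": 1,"x": 0,"y": 0,"z": 2,"spin": 0},{"gripper": 1,"x": 0,"y": 0,"z": 2,"spin": 0},{"gripper": 1,"x": 0,"y": 0,"z": 2,"spin": 0},{"gripper": 1,"x": 0,"y": 0,"z": 2,"spin": 0},{"gripper": 1,"x": 0,"y": 0,"z": 2,"spin": 0},{"gripper": 1,"x": 0,"y": 0,"z": 2,"spin": 0},{"gripper": 1,"x": 0,"y": 0,"z": 2,"spin": 0},{"gripper": 1,"x": 0,"y": 0,"z": 0,"spin": 0}])

```text
time: 21.55
eef_pos: [0.4885, 0.2457, 0.1994]
tcp_rot: [0.769, 0.574, 0.179, 0.219]
contact_force: [7.9, -1.2, -0.8]
opening: 0.106
finger_force: 50.9
```

```bash
python3 place.py 5,75;  python3 - <<'E'
from h import *
from plant import *
import cv2
O=np.array([.5968,.2055,0]);E=R.from_euler('z',-17,degrees=True).as_matrix()@R.from_euler('y',-32,degrees=True).as_matrix()
for n in('side','top'):
    c=read_camera(n)
    P=(cloud(c)-O)@E*1000;H,S,V=cv2.split(cv2.cvtColor(c['color'],cv2.COLOR_RGB2HSV))
    m=(H>85)&(H<112)&(S>120)&(V>60)&(c['z_map']>0)&(abs(P[...,1])<130)&(P[...,2]>60)&(abs(P[...,0]-15)<25)
    q=P[m];m_,nn,N=plane(q/1000);print(n,m.sum(),'board easel pct',np.percentile(q,[1,50,99],axis=0).round(1).tolist(),'n',(nn).round(3),N)
    if n=='side':cv2.imwrite('pics/g.png',cv2.resize(c['color'][90:220,130:260],None,fx=4.5,fy=4.5,interpolation=2)[:,:,::-1])
E
```

```text
21.55 [ 0.426 -0.117  2.168 -0.55   0.7    1.07 ] [0.489 0.246 0.199] [ 7.885 -1.211 -0.838] [-0.212 -1.242  0.119] 0.1060188513341811 50.90210258960724
x [0.277 0.961 0.024] y [ 0.805 -0.245  0.541] z [ 0.525 -0.131 -0.841] tilt 32.8 az -14.0
board in easel mm [ 9.8  3.4 79.5] force easel [ 6.3  1.1 -4.9]
err deg pitch 0.75 yaw 0.04 roll 0.08
easel axes in tool [[-0.001, 1.0, 0.029], [1.0, 0.001, 0.013], [0.013, 0.029, -1.0]]
5,75 [-3.6 -4.9  4.4]
side 1405 board easel pct [[5.8, -97.8, 84.8], [13.7, -38.1, 167.9], [15.8, 95.8, 250.5]] n [ 1.    -0.002  0.018] 1258
top 3353 board easel pct [[4.4, -96.0, 86.3], [12.5, -4.8, 176.9], [15.6, 98.8, 250.3]] n [1.    0.002 0.019] 3170
```

View pics/g.png

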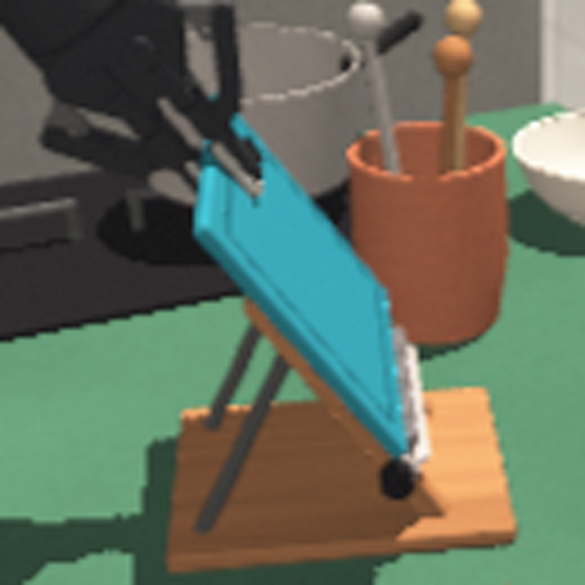

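The crop shows the board lying along the uprights with its lower edge just above the ledge at (405,450), close to contact.

>>> step_arm(commands=[{"gripper": 1,"x": -0.5,"y": 1,"z": 0,"spin": 0},{"gripper": 1,"x": -0.5,"y": 0.5,"z": 0,"spin": 0},{"gripper": 1,"x": 0,"y": 0,"z": 1,"spin": 0},{"gripper": 1,"x": 0,"y": 0,"z": 1,"spin": 0},{"gripper": 1,"x": 0,"y": 0,"z": 1,"spin": 0},{"gripper": 1,"x": 0,"y": 0,"z": 1,"spin": 0},{"gripper": 1,"x": 0,"y": 0,"z": 0,"spin": 0},{"gripper": 1,"x": 0,"y": 0,"z": 0,"spin": 0},{"gripper": 1,"x": 0,"y": 0,"z": 0,"spin": 0},{"gripper": 1,"x": 0,"y": 0,"z": 0,"spin": 0}])

```text
time: 22.65
eef_pos: [0.4905, 0.2435, 0.1961]
tcp_rot: [0.769, 0.574, 0.177, 0.218]
contact_force: [4.7, -1.9, 0.3]
opening: 0.115
finger_force: 51.1
```

```bash
python3 place.py 5,75
```

```text
22.65 [ 0.42  -0.11   2.168 -0.549  0.694  1.067] [0.491 0.243 0.196] [ 4.733 -1.938  0.288] [-0.239 -0.658  0.023] 0.11512121221727463 51.102837324142456
x [0.278 0.96  0.022] y [ 0.806 -0.246  0.539] z [ 0.523 -0.132 -0.842] tilt 32.6 az -14.2
board in easel mm [ 9.9  1.6 75.4] force easel [ 4.5 -0.5 -2.5]
err deg pitch 0.61 yaw 0.03 roll -0.04
easel axes in tool [[-0.001, 1.0, 0.026], [1.0, 0.001, 0.011], [0.011, 0.026, -1.0]]
5,75 [-1.6 -4.9  0.3]
```

>>> step_arm(commands=[{"gripper": 1,"x": 0,"y": 0,"z": 0.5,"spin": 0},{"gripper": 1,"x": 0,"y": 0,"z": 0.5,"spin": 0},{"gripper": 1,"x": 0,"y": 0,"z": 0.5,"spin": 0},{"gripper": 1,"x": 0,"y": 0,"z": 0.5,"spin": 0},{"gripper": 1,"x": 0,"y": 0,"z": 0.5,"spin": 0},{"gripper": 1,"x": 0,"y": 0,"z": 0.5,"spin": 0},{"gripper": 1,"x": 0,"y": 0,"z": 0,"spin": 0},{"gripper": 1,"x": 0,"y": 0,"z": 0,"spin": 0},{"gripper": 1,"x": 0,"y": 0,"z": 0,"spin": 0},{"gripper": 1,"x": 0,"y": 0,"z": 0,"spin": 0}])

```text
time: 23.65
eef_pos: [0.4922, 0.2434, 0.1938]
tcp_rot: [0.769, 0.574, 0.178, 0.218]
contact_force: [2.3, -0.9, 2.2]
opening: 0.11
finger_force: 51.8
```

```bash
python3 place.py 5,75
```

```text
23.65 [ 0.418 -0.104  2.168 -0.552  0.688  1.069] [0.492 0.243 0.194] [ 2.26  -0.86   2.212] [-0.253 -0.276 -0.021] 0.1100657701905375 51.7672723531723
x [0.278 0.96  0.023] y [ 0.806 -0.246  0.539] z [ 0.523 -0.132 -0.842] tilt 32.7 az -14.1
board in easel mm [10.1  2.1 72.6] force easel [ 3.2 -0.2  0.6]
err deg pitch 0.62 yaw 0.02 roll 0.00
easel axes in tool [[-0.001, 1.0, 0.027], [1.0, 0.0, 0.011], [0.011, 0.027, -1.0]]
5,75 [-2.1 -5.1 -2.5]
```

>>> step_arm(commands=[{"gripper": 1,"x": 0,"y": 0,"z": 0.5,"spin": 0},{"gripper": 1,"x": 0,"y": 0,"z": 0.5,"spin": 0},{"gripper": 1,"x": 0,"y": 0,"z": 0.5,"spin": 0},{"gripper": 1,"x": 0,"y": 0,"z": 0,"spin": 0},{"gripper": 1,"x": 0,"y": 0,"z": 0,"spin": 0},{"gripper": 1,"x": 0,"y": 0,"z": 0,"spin": 0},{"gripper": 1,"x": 0,"y": 0,"z": 0,"spin": 0},{"gripper": 1,"x": 0,"y": 0,"z": 0,"spin": 0},{"gripper": 1,"x": 0,"y": 0,"z": 0,"spin": 0},{"gripper": 1,"x": 0,"y": 0,"z": 0,"spin": 0}])

```text
time: 24.65
eef_pos: [0.493, 0.2432, 0.1928]
tcp_rot: [0.769, 0.574, 0.178, 0.218]
contact_force: [-1.0, -0.5, 3.4]
opening: 0.111
finger_force: 52.3
```

```bash
python3 place.py 5,75;  python3 - <<'E'
from h import *
from plant import *
import cv2
O=np.array([.5968,.2055,0]);E=R.from_euler('z',-17,degrees=True).as_matrix()@R.from_euler('y',-32,degrees=True).as_matrix()
for n in('side','top'):
    c=read_camera(n)
    P=(cloud(c)-O)@E*1000;H,S,V=cv2.split(cv2.cvtColor(c['color'],cv2.COLOR_RGB2HSV))
    m=(H>85)&(H<112)&(S>120)&(V>60)&(c['z_map']>0)&(abs(P[...,1])<130)&(P[...,2]>60)&(abs(P[...,0]-15)<25)
    q=P[m];m_,nn,N=plane(q/1000);print(n,m.sum(),'board easel pct',np.percentile(q,[1,50,99],axis=0).round(1).tolist(),'n',(nn).round(3),N)
E
```

```text
24.65 [ 0.417 -0.101  2.167 -0.553  0.685  1.07 ] [0.493 0.243 0.193] [-0.999 -0.507  3.388] [-0.156  0.011 -0.015] 0.11137890450638033 52.29696750640869
x [0.278 0.96  0.023] y [ 0.805 -0.246  0.539] z [ 0.524 -0.131 -0.842] tilt 32.7 az -14.1
board in easel mm [10.3  2.2 71.3] force easel [ 1.1 -0.8  3.3]
err deg pitch 0.64 yaw 0.02 roll 0.01
easel axes in tool [[-0.001, 1.0, 0.027], [1.0, 0.0, 0.011], [0.011, 0.027, -1.0]]
5,75 [-2.1 -5.3 -3.8]
side 1391 board easel pct [[6.2, -98.9, 76.5], [14.0, -39.7, 159.9], [15.6, 94.3, 242.5]] n [ 1.    -0.002  0.012] 1240
top 3236 board easel pct [[5.0, -97.4, 79.8], [13.0, -7.0, 169.7], [15.7, 97.6, 242.4]] n [1.    0.001 0.012] 3067
```

>>> step_arm(commands=[{"gripper": 1,"x": 0,"y": -0.5,"z": -0.5,"spin": 0},{"gripper": 1,"x": 0,"y": -0.5,"z": -0.5,"spin": 0},{"gripper": 1,"x": 0,"y": -0.5,"z": 0,"spin": 0},{"gripper": 1,"x": 0,"y": -0.5,"z": 0,"spin": 0},{"gripper": 1,"x": 0,"y": 0,"z": 0,"spin": 0},{"gripper": 1,"x": 0,"y": 0,"z": 0,"spin": 0},{"gripper": 1,"x": 0,"y": 0,"z": 0,"spin": 0},{"gripper": 1,"x": 0,"y": 0,"z": 0,"spin": 0},{"gripper": 1,"x": 0,"y": 0,"z": 0,"spin": 0},{"gripper": 1,"x": 0,"y": 0,"z": 0,"spin": 0}])

```text
time: 25.75
eef_pos: [0.4922, 0.2434, 0.1929]
tcp_rot: [0.768, 0.574, 0.179, 0.219]
contact_force: [6.9, -2.4, -1.3]
opening: 0.109
finger_force: 50.8
```

```bash
python3 place.py 5,75;  python3 - <<'E'
from h import *
from plant import *
import cv2
O=np.array([.5968,.2055,0]);E=R.from_euler('z',-17,degrees=True).as_matrix()@R.from_euler('y',-32,degrees=True).as_matrix()
for n in('side','top'):
    c=read_camera(n)
    P=(cloud(c)-O)@E*1000;H,S,V=cv2.split(cv2.cvtColor(c['color'],cv2.COLOR_RGB2HSV))
    m=(H>85)&(H<112)&(S>120)&(V>60)&(c['z_map']>0)&(abs(P[...,1])<130)&(P[...,2]>60)&(abs(P[...,0]-15)<25)
    q=P[m];m_,nn,N=plane(q/1000);print(n,m.sum(),'board easel pct',np.percentile(q,[1,50,99],axis=0).round(1).tolist(),'n',(nn).round(3),N)
E
```

```text
25.75 [ 0.419 -0.103  2.17  -0.557  0.684  1.074] [0.492 0.243 0.193] [ 6.899 -2.425 -1.342] [-0.448 -0.966 -0.038] 0.10900227892344101 50.75329542160034
x [0.277 0.961 0.023] y [ 0.804 -0.245  0.542] z [ 0.526 -0.132 -0.84 ] tilt 32.8 az -14.1
board in easel mm [10.1  2.2 71.8] force easel [ 5.5 -0.3 -5. ]
err deg pitch 0.80 yaw 0.06 roll 0.04
easel axes in tool [[-0.001, 1.0, 0.028], [1.0, 0.001, 0.014], [0.014, 0.028, -1.0]]
5,75 [-2.1 -5.1 -3.3]
side 1394 board easel pct [[5.9, -99.1, 76.9], [13.7, -39.9, 160.5], [15.9, 93.8, 243.0]] n [ 1.    -0.002  0.018] 1237
top 3264 board easel pct [[4.5, -97.5, 80.1], [12.7, -7.0, 170.0], [15.8, 97.6, 242.8]] n [1.    0.001 0.019] 3100
```

>>> step_arm(commands=[{"gripper": 1,"x": 0,"y": 0.5,"z": 0,"spin": 0},{"gripper": 1,"x": 0,"y": 0.5,"z": 0,"spin": 0},{"gripper": 1,"x": 0,"y": 0.5,"z": 0,"spin": 0},{"gripper": 1,"x": 0,"y": 0.5,"z": 0,"spin": 0},{"gripper": 1,"x": 0,"y": 0,"z": 0,"spin": 0},{"gripper": 1,"x": 0,"y": 0,"z": 0,"spin": 0},{"gripper": 1,"x": 0,"y": 0,"z": 0,"spin": 0},{"gripper": 1,"x": 0,"y": 0,"z": 0,"spin": 0},{"gripper": 1,"x": 0,"y": 0,"z": 0,"spin": 0},{"gripper": 1,"x": 0,"y": 0,"z": 0,"spin": 0}], force=20)

```text
time: 26.85
eef_pos: [0.4923, 0.2433, 0.1934]
tcp_rot: [0.769, 0.574, 0.177, 0.218]
contact_force: [3.2, -0.7, -0.2]
opening: 0.107
finger_force: 51.3
```

```bash
python3 place.py 5,75
```

```text
26.85 [ 0.418 -0.103  2.168 -0.552  0.687  1.069] [0.492 0.243 0.193] [ 3.188 -0.678 -0.216] [-0.154 -0.507  0.012] 0.10708122159152737 51.25019073486328
x [0.278 0.96  0.023] y [ 0.806 -0.246  0.539] z [ 0.523 -0.132 -0.842] tilt 32.7 az -14.1
board in easel mm [10.   2.1 72.2] force easel [ 2.6  0.3 -1.9]
err deg pitch 0.62 yaw 0.03 roll -0.01
easel axes in tool [[-0.001, 1.0, 0.027], [1.0, 0.0, 0.011], [0.011, 0.027, -1.0]]
5,75 [-2. -5. -3.]
```

>>> step_arm(commands=[{"gripper": 1,"x": 0,"y": 0.3,"z": 0.5,"spin": 0},{"gripper": 1,"x": 0,"y": 0.3,"z": 0.5,"spin": 0},{"gripper": 1,"x": 0,"y": 0,"z": 0.3,"spin": 0},{"gripper": 1,"x": 0,"y": 0,"z": 0,"spin": 0},{"gripper": 1,"x": 0,"y": 0,"z": 0,"spin": 0},{"gripper": 1,"x": 0,"y": 0,"z": 0,"spin": 0},{"gripper": 1,"x": 0,"y": 0,"z": 0,"spin": 0},{"gripper": 1,"x": 0,"y": 0,"z": 0,"spin": 0},{"gripper": 1,"x": 0,"y": 0,"z": 0,"spin": 0},{"gripper": 1,"x": 0,"y": 0,"z": 0,"spin": 0}])

```text
time: 27.85
eef_pos: [0.4935, 0.243, 0.1926]
tcp_rot: [0.769, 0.574, 0.177, 0.218]
contact_force: [-1.9, 1.3, 2.6]
opening: 0.108
finger_force: 52.1
```

```bash
python3 place.py 5,75
```

```text
27.85 [ 0.416 -0.1    2.167 -0.552  0.685  1.068] [0.494 0.243 0.193] [-1.914  1.315  2.583] [0.035 0.286 0.029] 0.10768506210721224 52.089829444885254
x [0.278 0.96  0.023] y [ 0.806 -0.246  0.539] z [ 0.523 -0.132 -0.842] tilt 32.6 az -14.1
board in easel mm [10.6  2.1 70.9] force easel [-0.5  0.7  3.4]
err deg pitch 0.61 yaw 0.02 roll -0.01
easel axes in tool [[-0.001, 1.0, 0.027], [1.0, 0.0, 0.011], [0.011, 0.027, -1.0]]
5,75 [-2.  -5.6 -4.3]
```

>>> step_arm(commands=[{"gripper": 1,"x": 0,"y": 0,"z": -0.5,"spin": 0},{"gripper": 0.78,"x": 0,"y": 0,"z": 0,"spin": 0},{"gripper": 0.76,"x": 0,"y": 0,"z": 0,"spin": 0},{"gripper": 0.74,"x": 0,"y": 0,"z": 0,"spin": 0},{"gripper": 0.72,"x": 0,"y": 0,"z": 0,"spin": 0},{"gripper": 0.7,"x": 0,"y": 0,"z": 0,"spin": 0},{"gripper": 0.65,"x": 0,"y": 0,"z": 0,"spin": 0},{"gripper": 0.6,"x": 0,"y": 0,"z": 0,"spin": 0},{"gripper": 0.5,"x": 0,"y": 0,"z": 0,"spin": 0},{"gripper": 0.4,"x": 0,"y": 0,"z": 0,"spin": 0}])

```text
time: 28.85
eef_pos: [0.4934, 0.2431, 0.1932]
tcp_rot: [0.769, 0.574, 0.178, 0.218]
contact_force: [0.7, 0.0, -0.5]
opening: 0.299
finger_force: 0.0
```

```bash
cat > chk.py <<'E'
from h import *
from plant import *
import cv2
O=np.array([.5968,.2055,0]);E=R.from_euler('z',-17,degrees=True).as_matrix()@R.from_euler('y',-32,degrees=True).as_matrix()
for n in('side','top'):
    c=read_camera(n)
    P=(cloud(c)-O)@E*1000;H,S,V=cv2.split(cv2.cvtColor(c['color'],cv2.COLOR_RGB2HSV))
    m=(H>85)&(H<112)&(S>120)&(V>60)&(c['z_map']>0)&(abs(P[...,1])<130)&(P[...,2]>60)&(abs(P[...,0]-15)<25)
    q=P[m];m_,nn,N=plane(q/1000);print(n,m.sum(),'board easel pct',np.percentile(q,[1,50,99],axis=0).round(1).tolist(),'n',(nn).round(3),N)
    if n=='side':cv2.imwrite('pics/last.png',cv2.resize(c['color'][90:220,130:260],None,fx=4.5,fy=4.5,interpolation=2)[:,:,::-1])
E
python3 st.py;python3 chk.py
```

```text
28.85 [ 0.416 -0.101  2.166 -0.552  0.686  1.068] [0.493 0.243 0.193] [ 0.72   0.046 -0.499] [ 0.046  0.242 -0.01 ] 0.29925751793004846 0.0
x [0.278 0.96  0.023] y [ 0.805 -0.246  0.539] z [ 0.524 -0.132 -0.842] tilt 32.7 az -14.1
side 1405 board easel pct [[5.8, -99.0, 76.6], [14.0, -38.2, 161.4], [16.2, 94.7, 242.9]] n [ 1.    -0.001  0.013] 1240
top 3182 board easel pct [[4.6, -97.3, 80.9], [12.9, -7.9, 168.5], [15.8, 97.7, 242.4]] n [1.    0.001 0.014] 3013
```

>>> step_arm(commands=[{"gripper": 0.2,"x": 0,"y": 0,"z": 0,"spin": 0},{"gripper": 0.2,"x": 0,"y": 0,"z": 0,"spin": 0},{"gripper": 0.2,"x": 0,"y": 0,"z": -3,"spin": 0},{"gripper": 0.2,"x": 0,"y": 0,"z": -5,"spin": 0},{"gripper": 0.2,"x": 0,"y": 0,"z": -8,"spin": 0},{"gripper": 0.2,"x": 0,"y": 0,"z": -10,"spin": 0},{"gripper": 0.2,"x": 0,"y": 0,"z": -15,"spin": 0},{"gripper": 0.2,"x": 0,"y": 0,"z": -20,"spin": 0},{"gripper": 0.2,"x": 0,"y": 0,"z": -25,"spin": 0},{"gripper": 0.2,"x": 0,"y": 0,"z": -30,"spin": 0}])

```text
time: 29.95
eef_pos: [0.4316, 0.2582, 0.2916]
tcp_rot: [0.769, 0.574, 0.177, 0.218]
contact_force: [0.7, -1.3, 0.0]
opening: 0.397
finger_force: 0.0
```

```bash
python3 st.py;python3 chk.py
```

```text
29.95 [ 0.512 -0.311  2.151 -0.483  0.926  1.021] [0.432 0.258 0.292] [ 0.693 -1.253  0.02 ] [ 0.065  0.235 -0.024] 0.397168355252685 0.0
x [0.278 0.96  0.022] y [ 0.806 -0.246  0.539] z [ 0.523 -0.132 -0.842] tilt 32.6 az -14.1
side 1537 board easel pct [[6.3, -99.2, 76.9], [14.0, -29.0, 168.2], [15.8, 94.9, 243.1]] n [ 1.    -0.002  0.014] 1379
top 3469 board easel pct [[4.8, -97.3, 80.1], [12.8, -0.7, 175.5], [15.6, 97.5, 242.8]] n [1.    0.002 0.014] 3279
```

View pics/last.png

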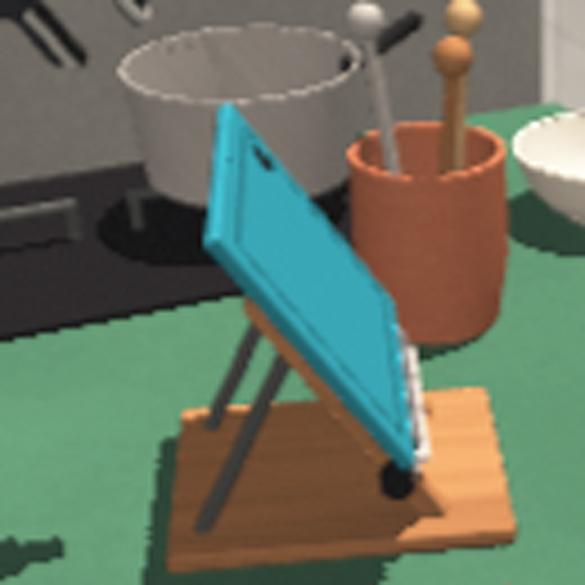

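The crop shows the board standing on the ledge (405,460), leaning on the uprights with the gripper clear. I'll check whether the back face is flush.

```bash
cat >> chk.py <<'E'
    print(n,'z, board back X (5%), front X (95%) at right edge | upright X max')
    w=(H<22)&(S>100)&(c['z_map']>0)&(P[...,1]<-45)&(P[...,1]>-72)
    for z0 in range(60,250,20):
        k=m&(abs(P[...,2]-z0)<10)&(P[...,1]<-92);u=w&(abs(P[...,2]-z0)<10)&(P[...,0]<8)&(P[...,0]>-25)
        print(z0,k.sum(),np.percentile(P[k][:,0],[5,50,95]).round(1) if k.sum()>5 else '','|',u.sum(),np.percentile(P[u][:,0],[50,90,97]).round(1) if u.sum()>5 else '')
E
python3 chk.py
```

```text
side 1538 board easel pct [[6.3, -99.2, 76.8], [14.0, -28.7, 168.4], [15.8, 95.2, 243.1]] n [ 1.    -0.001  0.014] 1380
side z, board back X (5%), front X (95%) at right edge | upright X max
60 0  | 2 
80 22 [ 7.3 11.2 15.4] | 21 [-9.7 -5.9 -5.5]
100 26 [ 8.7 12.7 15.4] | 22 [-9.3 -6.1 -5.9]
120 30 [ 7.7 11.3 15. ] | 22 [-9.1 -6.5 -5.9]
140 29 [ 7.3 11.5 14.6] | 18 [-9.2 -6.3 -6. ]
160 27 [ 7.8 11.4 14.4] | 18 [-8.7 -7.3 -7. ]
180 32 [ 6.5 11.1 14.3] | 20 [-9.3 -6.8 -6.2]
200 35 [ 6.2 10.8 14. ] | 0 
220 38 [ 5.7 10.2 13.7] | 0 
240 23 [ 5.9  9.4 12.8] | 0 
top 3463 board easel pct [[4.5, -97.3, 80.6], [12.9, -0.6, 175.4], [15.7, 97.7, 242.7]] n [1.    0.001 0.014] 3268
top z, board back X (5%), front X (95%) at right edge | upright X max
60 0  | 1 
80 7 [12.9 13.6 14.6] | 0 
100 11 [ 9.6 13.4 14.3] | 0 
120 15 [ 9.9 13.1 14.4] | 0 
140 14 [10.6 12.8 13.6] | 0 
160 15 [11.5 12.9 15.1] | 0 
180 15 [11.2 13.  13.4] | 0 
200 19 [ 7.3 11.9 13.2] | 0 
220 18 [ 9.3 11.8 13.6] | 0 
240 18 [ 4.6 11.2 13. ] | 0
```

```bash
python3 -c "
from plant import *
print(sign_off())"
```

```text
the job is handed in; nothing more can be done
None
```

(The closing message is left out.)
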